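Lower the comparator probe onto the blank

ROBOT

A 7-joint arm with a two-finger parallel gripper is mounted at the origin on the work surface. World frame = base frame: x ahead of the robot, y to its left, z up, the work surface at z = 0. Lengths are in m, angles in rad, forces in N, time in s.
With the tool pointing down it reaches from about 0.4 to 0.875 m from the base axis. Payload 19.3 kg.
Tool frame: the origin (TCP) lies midway between the tips of the shut fingers; the grasp point (between the pads) lies bot.pinch_z behind it (bot.pinch_z is the distance from the TCP to the grasp point, in m); z points along the fingers, y is the line along which they close (so a half turn about z gives the same grasp; the last joint's range is limited). The gripper opens to 85 mm and grips with 20 to 120 N. Pads are 22 mm wide; open, the fingers measure 114 mm over their backs; the gripper's body (76 mm by 85 mm) begins 54 mm behind the grasp point. The pads swing forward as they close: fully open they stand 13 mm farther back than shut.
Start: joints at [1.208, 0.521, -0.036, 1.599, 0.021, 1.021, -0.113], TCP at [0.18, -0.598, 0.231] pointing down, gripper open.
Joint ranges: [-2.91, 2.91], [-0.3, 2.13], [-1.5, 1.42], [0.17, 2.43], [-1.26, 4.41], [0.16, 1.93], [-2.52, 2.52]. Speed limits (rad/s): [1.89, 1.89, 2.39, 2.39, 3.01, 3.01, 3.01].

INTERFACE

Orientations are given as [roll, pitch, yaw] about the fixed x, y, z axes, in that order (R = Rz(yaw) Ry(pitch) Rx(roll)).
In Python, from workcell import readout, grab_frame, camera_info, workorder, bot gives the robot as it stands. The module is installed in compiled form; this text tells all that it offers.
- The arm moves only by the tool drive_tool, never from a script. Its argument "targets" is a list of rows, each an object of numbers: "dx", "dy", "dz": the shift along the tool's x, y, z as a fraction of full scale; "yaw": the turn about the tool's z as a fraction of full scale; "fingers": the closure, from 0 (fully open) to 1 (shut). In form: [{"dx": .., "dy": .., "dz": .., "yaw": .., "fingers": ..}, ...]. A call has 1 to 20 rows; each row shifts and turns the commanded pose from where the row before left it, along the tool's axes as they then stand; what a row does not reach is not made up. Full scale, the value 1, is 0.1 m for a shift and 90 degrees for a turn. A row lasts 1/10 s, in which the tool goes at most 50 mm and 8.59 degrees, less where a joint would pass 70% of its speed; a pose out of reach is approached as far as the arm can. A call with a number of a shift or a turn outside -1 to 1 is refused whole. A call with a gripper value outside its range is refused whole. The fingers move at their own pace and stop on an object; "squeeze" is the grip in N (left out, the last holds). Time passes only in rows, so rows that do not move let the fingers close. It gives the time, the measured TCP pose, the force, the opening and the grip force at its end, in the units of the state.
- readout.observe(): the state, without advancing time (a new reading comes with each control period).
- grab_frame(name): name is "side" or "top" or "wrist"; returns the picture (420x560x3 uint8, blue, green, red); there is no depth.
- camera_info(name): a dict with "fx", "fy", "cx", "cy" (pixels), "T" (4x4, takes a point from camera to world coordinates); the wrist camera has in their place "hand_eye" (4x4, takes a point from camera to tool coordinates, whose origin is the TCP and whose axes are the flange's). Camera axes: x right, y up, looking along -z (the intrinsics and any distortion apply to the point x, -y, -z); pixel columns grow to the right and rows downward; lengths in m; the calibration is good to about 2 mm. The wrist camera is an equidistant fisheye: a pixel r from the principal point sees the ray r / f radians off the axis. A picture is of the moment at which its call begins: read the wrist's pose just before it. camera_info takes no time and is no camera call.
- workorder.job_done(): hands the job in; it is judged then, once.
The state is a dict: "clock": time; "qpos": joint angles; "qd": joint speeds; "joint_efforts": joint torques, N m; "position": TCP position; "tool_rot": TCP orientation; "force": force on the tool from outside, world axes, zero at the start; "moment": the same for the moment, N m; "grip_width": finger opening in m; "finger_force": force on a finger pad.
Only numpy, scipy, OpenCV 4.12 (cv2) and the standard library are available. Lean on these libraries where they do the work, as an engineer would, in place of code of your own. Each camera call takes 0.05 s, during which the arm holds its last target. There are 200 camera calls.

TASK

Two dial comparators stand on the jeweller's bench with their lift levers raised; one of them has a round brass blank lying on its anvil. Push the lift lever of that comparator all the way down, so that its probe rests on the blank. Keep the blank where it lies, and leave the empty comparator's lever up.

Things in the scene. Friction and masses are not known exactly. Their poses are not given: they have to be found in the camera images.
- gauge_lever (a joint): Lift lever of the comparator HOLDING the blank: steel arm with a black thumb grip, on the side of the dial head. rad: 0 = fully up (arm 50 deg above level), grows going down to a hard stop at 1.2 (19 deg below level). Starts at 0 to 0.2; light friction (about 2 N at the grip), no spring: stays where left. Pivot 125 mm above the table. Its probe meets the blank at about 1.0.
- gauge_grip (a point): Centre of that lever's thumb grip: level cylinder, 16 mm diameter, 28 mm long, parallel to the pivot, free from above. Frame turns with the lever: x from grip along the arm to the pivot (75 mm), y the level pivot axis. Facing the dial, the grip projects towards you, 50 mm left of the dial's centre. Bolted down, dials facing away from the robot (+x) within 30 deg; head top at 154 mm, column 162.
- spare_lever (a joint): The same lever on the other, identical comparator, whose anvil is EMPTY: 0 is fully up, 1.2 fully down. It starts at 0 to 0.2 and is to be left up.
- blank: Plain brass disc lying loose on the 68 mm round steel anvil, under the probe, of the comparator to be used: 50 mm diameter, 12 mm thick, about 0.2 kg. Origin at the centre of its underside, 40 mm above the table; z up. (A second such disc lies on the table top; it is not this one.)
Mind the look-alikes: they are no part of the job. Leave any pink or red look-alike of the part that bears gauge_lever alone.

How it is judged:
By the outcome, as a careful person would: the job done as asked, in the order asked, and still so for the second after the job is handed in, with the robot touching nothing.
It also fails if it takes over 29 s, if anything falls off the work surface, if the arm or the gripper's body presses on something with over 40 N, if the wrist force passes 120 N, or if a joint passes its speed limit or range.

## Working session

There is one attempt and no reset: what is moved stays moved. The work goes in short steps, Python scripts to look and compute and a tool call to move; the robot and the scene stay as the last step left them, time stands still between calls to the robot, and variables do not carry over. Pictures are saved under pics/ and viewed, at most 10 in all, crops included, and the job is handed in when it is done.

Besides the shell and the picture viewer there is one more tool, called after "Emit:" as name([rows], argument=value, ...), one row to a line, values as JSON. drive_tool: Moves the arm, as the interface text tells. Shift numbers are shares of 0.1 m and turn numbers shares of 90 degrees, none past 1 either way. Its arguments: {"type":"object","properties":{"targets":{"type":"array","items":{"type":"object","properties":{"dx":{"type":"number","minimum":-1,"maximum":1},"dy":{"type":"number","minimum":-1,"maximum":1},"dz":{"type":"number","minimum":-1,"maximum":1},"yaw":{"type":"number","minimum":-1,"maximum":1},"fingers":{"type":"number"}}}},"squeeze":{"type":"number"}},"required":["targets"]}

```bash
mkdir -p pics; python3 - <<'E'
from workcell import *
import cv2,numpy as np
np.set_printoptions(precision=4,suppress=True)
s=readout.observe();print(s['position'],s['tool_rot'],s['clock'],bot.pinch_z)
for n in("side","top"):
    cv2.imwrite(f"pics/{n}0.png",grab_frame(n));i=camera_info(n);print(n,[i[k] for k in("fx","fy","cx","cy")],i.keys());print(i["T"])
E
```

```text
[ 0.1803 -0.5981  0.2307] [-3.1405  0.      0.2927] 0.0 0.0187
side [413.6959912312629, 413.6959912312629, 279.79366006597303, 212.76526569512058] dict_keys(['fx', 'fy', 'cx', 'cy', 'T'])
[[ 0.7476  0.4398 -0.4977  0.1107]
 [-0.6638  0.4711 -0.5809 -0.4684]
 [-0.021   0.7646  0.6441  0.6696]
 [ 0.      0.      0.      1.    ]]
top [398.15619102168137, 398.15619102168137, 285.7570588366937, 203.93591521311166] dict_keys(['fx', 'fy', 'cx', 'cy', 'T'])
[[-0.016   0.9968 -0.0783  0.472 ]
 [-0.9999 -0.0158  0.0028  0.018 ]
 [ 0.0015  0.0783  0.9969  0.9379]
 [ 0.      0.      0.      1.    ]]
```

View pics/side0.png

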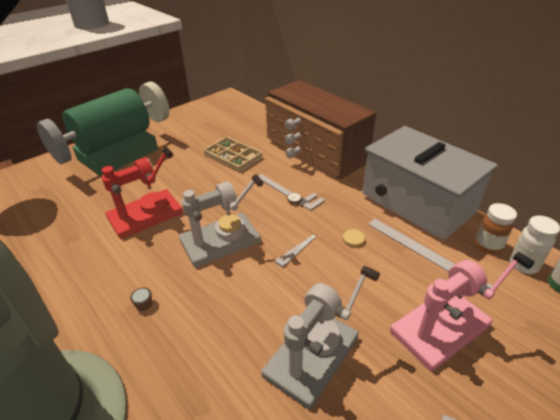

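View pics/top0.png

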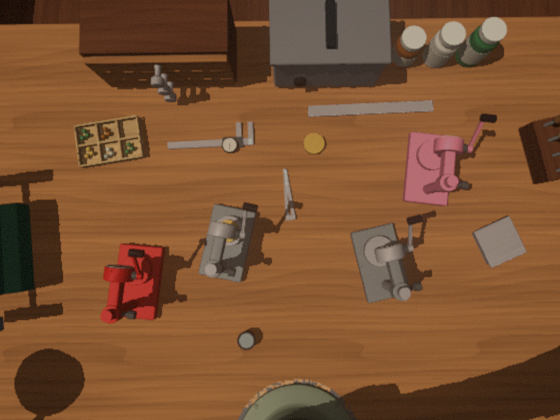

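The blank's comparator is the left grey one: brass shows on its anvil at side (229,225) and top (230,238). Candidates for its grip:
- Left grey: side (258,180), top (250,208). This is my choice.
- Right grey: side (370,272), top (415,219). Its anvil is empty.
- Red: side (167,154), top (136,253). Look-alike.
- Pink: side (523,260), top (488,118). Look-alike.

I'll check the choice in one crop and triangulate.

```bash
cat > h.py <<'E'
from workcell import *
import cv2,numpy as np
np.set_printoptions(precision=4,suppress=True)
def ray(n,p):
    i=camera_info(n);d=i["T"][:3,:3]@np.array([(p[0]-i["cx"])/i["fx"],-(p[1]-i["cy"])/i["fy"],-1])
    return i["T"][:3,3],d/np.linalg.norm(d)
def tri(a,b):
    (o1,d1),(o2,d2)=ray("side",a),ray("top",b)
    t=np.linalg.lstsq(np.c_[d1,-d2],o2-o1,rcond=None)[0]
    P,Q=o1+t[0]*d1,o2+t[1]*d2
    return (P+Q)/2,np.linalg.norm(P-Q)
def plane(n,p,z):
    o,d=ray(n,p);return o+d*(z-o[2])/d[2]
def dark(im,c,r=14,th=45):
    m=np.zeros(im.shape[:2],np.uint8);x,y=c
    m[y-r:y+r,x-r:x+r]=(im[y-r:y+r,x-r:x+r].max(2)<th)*255
    k,l,st,ce=cv2.connectedComponentsWithStats(m)
    j=1+np.argmax(st[1:,4]);rc=cv2.minAreaRect(np.argwhere(l==j)[:,::-1].astype(np.float32))
    return ce[j],st[j,4],rc
E
python3 - <<'E'
from h import *
S=cv2.imread("pics/side0.png");T=cv2.imread("pics/top0.png")
for nm,a,b in(("tgt",(258,180),(250,208)),("spare",(370,272),(415,219))):
    A,B=dark(S,a),dark(T,b);print(nm,A,B,tri(A[0],B[0]))
c=np.hstack([cv2.resize(S[160:270,170:280],(400,400),interpolation=2),cv2.resize(T[190:290,190:290],(400,400),interpolation=2)])
c=np.vstack([c,np.zeros((0,800,3),np.uint8)]);cv2.imwrite("pics/crop1.png",c)
E
```

```text
Traceback (most recent call last):
  File "h.py", line 18, in dark
    j=1+np.argmax(st[1:,4]);rc=cv2.minAreaRect(np.argwhere(l==j)[:,::-1].astype(np.float32))
        ~~~~~~~~~^^^^^^^^^^
ValueError: attempt to get argmax of an empty sequence
```

```bash
python3 - <<'E'
from h import *
S=cv2.imread("pics/side0.png");T=cv2.imread("pics/top0.png")
c=np.hstack([cv2.resize(S[160:270,170:280],(400,400),interpolation=2),cv2.resize(T[190:290,190:290],(400,400),interpolation=2)])
cv2.imwrite("pics/crop1.png",c)
for nm,a,b in(("tgt",(258,180),(250,208)),("spare",(370,272),(415,219))):
    for th in (60,75):
        try:
            A,B=dark(S,a,14,th),dark(T,b,14,th);print(nm,th,A,B,tri(A[0],B[0]))
        except ValueError: print(nm,th,"none",[im[y-8:y+8,x-8:x+8].max(2).min() for im,(x,y) in((S,a),(T,b))])
E
```

```text
tgt 60 none [np.uint8(62), np.uint8(50)]
tgt 75 (array([257.2927, 180.6341]), np.int32(41), ((257.5, 180.5), (9.899494171142578, 4.242640972137451), 45.0)) (array([250.5897, 210.9359]), np.int32(156), ((250.0, 212.0), (18.0, 16.0), 90.0)) (array([0.5211, 0.0817, 0.1797]), np.float64(0.00477298811680049))
spare 60 (array([374.5, 278. ]), np.int32(2), ((374.5, 278.0), (1.0, 0.0), 180.0)) (array([414.5   , 219.2683]), np.int32(82), ((414.515380859375, 219.22308349609375), (5.7885823249816895, 14.032926559448242), 74.74488067626953)) (array([ 0.5006, -0.2351,  0.1664]), np.float64(0.004909074731289934))
spare 75 (array([370.5889, 274.1   ]), np.int32(90), ((369.9000549316406, 273.2000427246094), (16.099689483642578, 6.708203315734863), 26.56505012512207)) (array([414.8929, 219.3214]), np.int32(112), ((415.6268005371094, 219.25856018066406), (7.333519458770752, 17.600446701049805), 77.90524291992188)) (array([ 0.4983, -0.2312,  0.1747]), np.float64(0.00032826945059731235))
```

View pics/crop1.png

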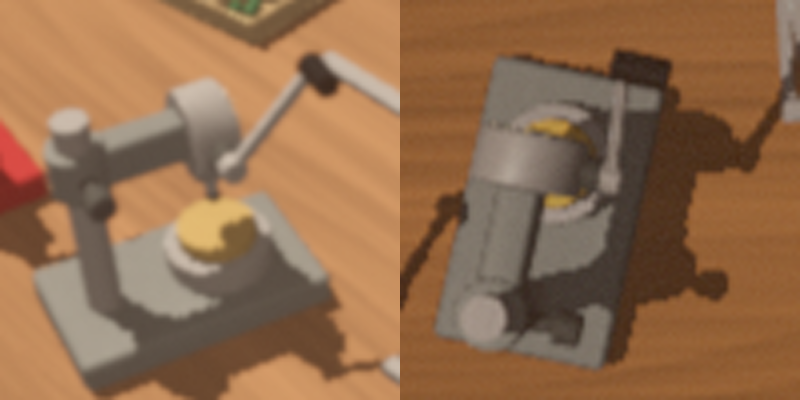

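The crop confirms brass on the anvil under the probe. The grip is at side (257.5,180.1) and top (250,207.3), the pivot at side (233.8,205.4) and top (242,235).

```bash
python3 - <<'E'
from h import *
print("grip",tri((257.5,180.1),(250,207.3)))
print("pivot",tri((233.8,205.4),(242,235)))
f=lambda u,v:(190+(u-400)*.25,190+v*.25)
a,b=plane("top",f(497,57),.015),plane("top",f(437,335),.015)
print("fwd yaw deg",np.degrees(np.arctan2(*(a-b)[[1,0]])))
for z in(.175,.18,.185): print(plane("top",(250,207.3),z),plane("side",(257.5,180.1),z))
R=cv2.Rodrigues
from scipy.spatial.transform import Rotation as Ro
s=readout.observe();M=Ro.from_euler('xyz',s['tool_rot']).as_matrix();print(M,s['grip_width'])
E
```

```text
grip (array([0.5265, 0.0843, 0.1772]), np.float64(0.0003254581352702763))
pivot (array([0.4747, 0.1049, 0.1271]), np.float64(0.0020831524437798124))
fwd yaw deg -12.284843002779592
[0.5265 0.0846 0.175 ] [0.5285 0.0867 0.175 ]
[0.5262 0.0842 0.18  ] [0.5243 0.0811 0.18  ]
[0.5258 0.0837 0.185 ] [0.5201 0.0755 0.185 ]
[[ 0.9574  0.2886 -0.0003]
 [ 0.2886 -0.9574  0.0009]
 [-0.0001 -0.001  -1.    ]] 0.08563520019683843
```

Emit:
drive_tool([
  {"yaw":0.081,"dz":-0.08,"fingers":1},
  {"yaw":0.081,"dz":-0.08,"fingers":1},
  {"yaw":0.081,"dz":-0.04,"fingers":1},
  {"yaw":0.08,"fingers":1},
  {"dx":0.25,"dy":-0.2,"fingers":1},
  {"dx":0.25,"dy":-0.2,"fingers":1},
  {"dx":0.25,"dy":-0.2,"fingers":1},
  {"dx":0.25,"dy":-0.2,"fingers":1},
  {"dx":0.25,"dy":-0.2,"fingers":1},
  {"dx":0.25,"dy":-0.2,"fingers":1},
  {"dx":0.25,"dy":-0.2,"fingers":1},
  {"dx":0.22,"dy":-0.2,"fingers":1},
  {"dy":-0.3,"fingers":1},
  {"dy":-0.3,"fingers":1},
  {"dy":-0.3,"fingers":1},
  {"dy":-0.3,"fingers":1},
  {"dy":-0.3,"fingers":1},
  {"dy":-0.3,"fingers":1},
  {"dy":-0.3,"fingers":1},
  {"dy":-0.3,"fingers":1},
], squeeze=20)

```text
invalid input
```

Emit:
drive_tool([
  {"dx":0,"dy":0,"dz":-0.08,"yaw":0.081,"fingers":1},
  {"dx":0,"dy":0,"dz":-0.08,"yaw":0.081,"fingers":1},
  {"dx":0,"dy":0,"dz":-0.04,"yaw":0.081,"fingers":1},
  {"dx":0,"dy":0,"dz":0,"yaw":0.08,"fingers":1},
])

```text
clock: 0.5
position: [0.1804, -0.5985, 0.2516]
tool_rot: [3.141, -0.0, -0.22]
force: [0.2, -0.3, 0.3]
grip_width: 0.028
finger_force: 0.0
```

Emit:
drive_tool([
  {"dx":0.25,"dy":-0.2,"dz":0,"yaw":0,"fingers":1},
  {"dx":0.25,"dy":-0.2,"dz":0,"yaw":0,"fingers":1},
  {"dx":0.25,"dy":-0.2,"dz":0,"yaw":0,"fingers":1},
  {"dx":0.25,"dy":-0.2,"dz":0,"yaw":0,"fingers":1},
  {"dx":0.25,"dy":-0.2,"dz":0,"yaw":0,"fingers":1},
  {"dx":0.25,"dy":-0.2,"dz":0,"yaw":0,"fingers":1},
  {"dx":0.25,"dy":-0.2,"dz":0,"yaw":0,"fingers":1},
  {"dx":0.2,"dy":-0.2,"dz":0,"yaw":0,"fingers":1},
  {"dx":0,"dy":-0.3,"dz":0,"yaw":0,"fingers":1},
  {"dx":0,"dy":-0.3,"dz":0,"yaw":0,"fingers":1},
  {"dx":0,"dy":-0.3,"dz":0,"yaw":0,"fingers":1},
  {"dx":0,"dy":-0.3,"dz":0,"yaw":0,"fingers":1},
  {"dx":0,"dy":-0.3,"dz":0,"yaw":0,"fingers":1},
  {"dx":0,"dy":-0.3,"dz":0,"yaw":0,"fingers":1},
  {"dx":0,"dy":-0.3,"dz":0,"yaw":0,"fingers":1},
  {"dx":0,"dy":-0.3,"dz":0,"yaw":0,"fingers":1},
  {"dx":0,"dy":-0.3,"dz":0,"yaw":0,"fingers":1},
  {"dx":0,"dy":-0.3,"dz":0,"yaw":0,"fingers":1},
])

```text
clock: 2.3
position: [0.4688, -0.1892, 0.2512]
tool_rot: [-3.142, 0.0, -0.215]
force: [0.3, 0.5, -0.7]
grip_width: 0.0002
finger_force: 0.0
```

Emit:
drive_tool([
  {"dx":0,"dy":-0.3,"dz":0,"yaw":0,"fingers":1},
  {"dx":0,"dy":-0.3,"dz":0,"yaw":0,"fingers":1},
  {"dx":0,"dy":-0.3,"dz":0,"yaw":0,"fingers":1},
  {"dx":0,"dy":-0.3,"dz":0,"yaw":0,"fingers":1},
  {"dx":0,"dy":-0.3,"dz":0,"yaw":0,"fingers":1},
  {"dx":0,"dy":-0.3,"dz":0,"yaw":0,"fingers":1},
  {"dx":0,"dy":-0.3,"dz":0,"yaw":0,"fingers":1},
  {"dx":0,"dy":-0.3,"dz":0,"yaw":0,"fingers":1},
  {"dx":0,"dy":-0.2,"dz":0,"yaw":0,"fingers":1},
  {"dx":0.02,"dy":-0.1,"dz":0.1,"yaw":0,"fingers":1},
  {"dx":0,"dy":0,"dz":0.15,"yaw":0,"fingers":1},
  {"dx":0,"dy":0,"dz":0.15,"yaw":0,"fingers":1},
  {"dx":0,"dy":0,"dz":0,"yaw":0,"fingers":1},
  {"dx":0,"dy":0,"dz":0,"yaw":0,"fingers":1},
])

```text
clock: 3.7
position: [0.5282, 0.0723, 0.2111]
tool_rot: [3.141, 0.001, -0.215]
force: [0.2, -0.4, 1.0]
grip_width: 0.0001
finger_force: 0.0
```

```bash
python3 - <<'E'
from h import *
a=grab_frame("side")[110:290,140:320];b=grab_frame("wrist")
cv2.imwrite("pics/c2.png",np.hstack([cv2.resize(a,(400,400)),cv2.resize(b,(400,300)) if 0 else cv2.copyMakeBorder(cv2.resize(b,(400,300)),0,100,0,0,0)]))
E
```

```text
(no output)
```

View pics/c2.png

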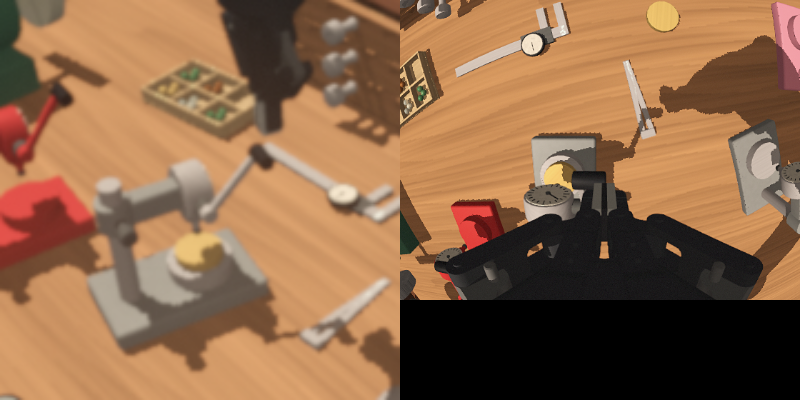

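The closed fingertips, at crop (268,130), stand just above the grip at (262,155). The wrist view shows brass under the chosen dial. I'll push along the lever's arc.

Emit:
drive_tool([
  {"dx":0,"dy":-0.04,"dz":0.1,"yaw":0,"fingers":1},
  {"dx":0,"dy":-0.04,"dz":0.1,"yaw":0,"fingers":1},
  {"dx":0,"dy":0,"dz":0.06,"yaw":0,"fingers":1},
  {"dx":0.06,"dy":0,"dz":0.07,"yaw":0,"fingers":1},
  {"dx":0.05,"dy":0,"dz":0.07,"yaw":0,"fingers":1},
  {"dx":0.04,"dy":0,"dz":0.09,"yaw":0,"fingers":1},
  {"dx":0.03,"dy":0,"dz":0.09,"yaw":0,"fingers":1},
  {"dx":0.02,"dy":0,"dz":0.09,"yaw":0,"fingers":1},
  {"dx":0.01,"dy":0,"dz":0.09,"yaw":0,"fingers":1},
  {"dx":0,"dy":0,"dz":0.06,"yaw":0,"fingers":1},
  {"dx":-0.01,"dy":0,"dz":0.06,"yaw":0,"fingers":1},
  {"dx":0,"dy":0,"dz":0,"yaw":0,"fingers":1},
])

```text
clock: 5.0
position: [0.5488, 0.0765, 0.1225]
tool_rot: [3.141, 0.001, -0.214]
force: [-0.6, -0.3, -0.2]
grip_width: 0.0001
finger_force: 0.0
```

Emit:
drive_tool([
  {"dx":-0.01,"dy":0,"dz":0.04,"yaw":0,"fingers":1},
  {"dx":-0.01,"dy":0,"dz":0.04,"yaw":0,"fingers":1},
  {"dx":-0.01,"dy":0,"dz":0.03,"yaw":0,"fingers":1},
])

```text
clock: 5.3
position: [0.5481, 0.0769, 0.1133]
tool_rot: [-3.141, -0.003, -0.215]
force: [3.7, -3.4, 20.4]
grip_width: 0.0001
finger_force: 9.8
```

```bash
python3 - <<'E'
from h import *
a=grab_frame("side")[110:290,140:320];b=grab_frame("wrist")
print(readout.observe()['force'],readout.observe()['position'])
cv2.imwrite("pics/c3.png",np.hstack([cv2.resize(a,(400,400)),cv2.resize(b[150:420,80:350],(400,400))]))
E
```

```text
[ 4.3274 -3.7789 13.8575] [0.5481 0.0769 0.1133]
```

View pics/c3.png

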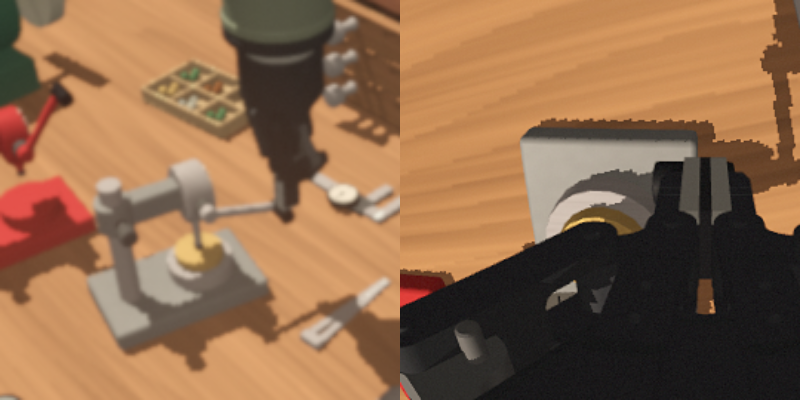

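The probe is down on the blank, and the grip is at crop (284,215), but it may not be quite at the stop. I'll push gently a little more.

Emit:
drive_tool([
  {"dx":0,"dy":0,"dz":0.02,"yaw":0,"fingers":1},
  {"dx":0,"dy":0,"dz":0,"yaw":0,"fingers":1},
])

```text
clock: 5.6
position: [0.5479, 0.077, 0.1116]
tool_rot: [-3.141, -0.003, -0.215]
force: [0.7, -2.4, 19.2]
grip_width: -0.0001
finger_force: 9.8
```

Emit:
drive_tool([
  {"dx":-0.01,"dy":0,"dz":0.02,"yaw":0,"fingers":1},
  {"dx":0,"dy":0,"dz":0,"yaw":0,"fingers":1},
])

```text
clock: 5.8
position: [0.5476, 0.0771, 0.11]
tool_rot: [-3.14, -0.005, -0.215]
force: [1.5, -4.1, 23.9]
grip_width: -0.0001
finger_force: 11.8
```

Emit:
drive_tool([
  {"dx":0,"dy":0,"dz":0.02,"yaw":0,"fingers":1},
  {"dx":0,"dy":0,"dz":0.02,"yaw":0,"fingers":1},
  {"dx":0,"dy":0,"dz":0,"yaw":0,"fingers":1},
])

```text
clock: 6.1
position: [0.5474, 0.0774, 0.1072]
tool_rot: [-3.14, -0.004, -0.215]
force: [-8.3, -4.6, 52.0]
grip_width: -0.0
finger_force: 26.0
```

The force jumped to 52 N, so it's at the hard stop. I'll retract straight up and look.

Emit:
drive_tool([
  {"dx":0,"dy":0,"dz":-0.1,"yaw":0,"fingers":1},
  {"dx":0.05,"dy":0,"dz":-0.15,"yaw":0,"fingers":1},
  {"dx":0.1,"dy":0,"dz":-0.25,"yaw":0,"fingers":1},
  {"dx":0.1,"dy":0.2,"dz":-0.25,"yaw":0,"fingers":1},
  {"dx":0,"dy":0.3,"dz":-0.25,"yaw":0,"fingers":1},
  {"dx":0,"dy":0.3,"dz":-0.25,"yaw":0,"fingers":1},
  {"dx":0,"dy":0.2,"dz":0,"yaw":0,"fingers":1},
  {"dx":0,"dy":0,"dz":0,"yaw":0,"fingers":1},
  {"dx":0,"dy":0,"dz":0,"yaw":0,"fingers":1},
])

```text
clock: 7.0
position: [0.5486, -0.0256, 0.2293]
tool_rot: [-3.141, 0.0, -0.215]
force: [-0.2, 0.1, 0.2]
grip_width: -0.0
finger_force: 0.0
```

```bash
python3 - <<'E'
from h import *
S=grab_frame("side");T=grab_frame("top");cv2.imwrite("pics/s4f.png",S);cv2.imwrite("pics/t4f.png",T)
cv2.imwrite("pics/c4.png",np.hstack([cv2.resize(S[160:270,170:280],(400,400),interpolation=2),cv2.resize(T[190:290,190:290],(400,400),interpolation=2)]))
# expected side pixel of the grip at several lever angles
f=np.array([.977,-.213,0]);g=np.array([.5265,.0843,.177]);p=g-.054*f;p[2]=.125
i=camera_info("side")
for q in(.9,1.0,1.1,1.2):
    e=np.radians(50)-q;w=p+.075*(np.cos(e)*f+np.array([0,0,np.sin(e)]))
    c=np.linalg.inv(i["T"])@np.r_[w,1];u=np.array([i["cx"]-i["fx"]*c[0]/c[2],i["cy"]+i["fy"]*c[1]/c[2]])
    print(q,u,"crop",(u-[170,160])*400/110)
E
```

```text
0.9 [267.5547 197.7952] crop [354.7442 137.4371]
1.0 [267.4565 200.6105] crop [354.3871 147.6747]
1.1 [267.0548 203.4729] crop [352.9264 158.0833]
1.2 [266.3574 206.3565] crop [350.3905 168.5693]
```

View pics/c4.png

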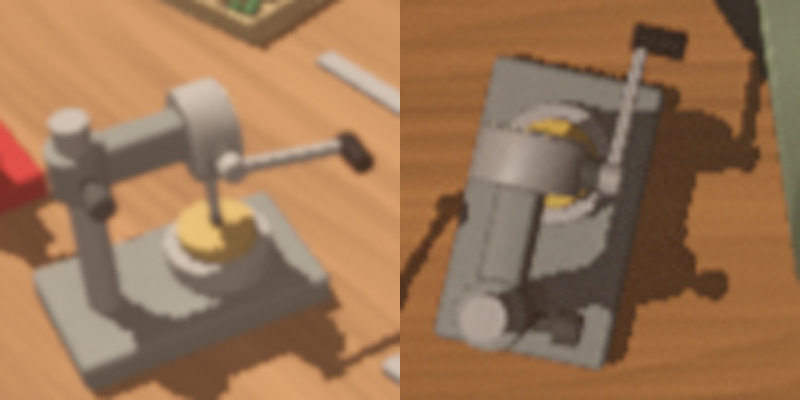

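```bash
python3 - <<'E'
from h import *
S=cv2.imread("pics/s4f.png");T=cv2.imread("pics/t4f.png")
S0=cv2.imread("pics/side0.png")
fs=lambda u,v:(170+u*.275,160+v*.275); ft=lambda u,v:(190+(u-400)*.25,190+v*.25)
for a,b in(((354,151),(660,42)),((318,73),(640,69))):
    r,e=tri(fs(a[0],a[1]),ft(*b));print(r,e)
    f=np.array([.977,-.213]);
g=tri(fs(354,151),ft(660,42))[0];g0=tri(fs(318,73),ft(640,69))[0]
d=(g-g0);print("fwd",d[:2]@f,"drop",d[2])
for q0 in(0,.05,.1,.15,.2):
    for q in(.95,1.0,1.05,1.1,1.2):
        a,b=np.radians(50)-q0,np.radians(50)-q
        print(q0,q,round(75*(np.cos(b)-np.cos(a)),1),round(75*(np.sin(b)-np.sin(a)),1))
E
```

```text
[0.5451 0.0793 0.1141] 0.0005633039739319821
[0.5265 0.0844 0.1773] 0.00015009864369627734
fwd 0.01923822092511085 drop -0.06320255628008914
0 0.95 26.6 -63.2
0 1.0 26.2 -67.0
0 1.05 25.6 -70.7
0 1.1 24.9 -74.4
0 1.2 22.8 -81.6
0.05 0.95 23.8 -60.8
0.05 1.0 23.4 -64.5
0.05 1.05 22.8 -68.2
0.05 1.1 22.0 -71.9
0.05 1.2 20.0 -79.1
0.1 0.95 21.1 -58.1
0.1 1.0 20.7 -61.9
0.1 1.05 20.1 -65.6
0.1 1.1 19.4 -69.3
0.1 1.2 17.3 -76.5
0.15 0.95 18.5 -55.4
0.15 1.0 18.1 -59.1
0.15 1.05 17.6 -62.8
0.15 1.1 16.8 -66.5
0.15 1.2 14.8 -73.7
0.2 0.95 16.1 -52.5
0.2 1.0 15.7 -56.3
0.2 1.05 15.2 -60.0
0.2 1.1 14.4 -63.6
0.2 1.2 12.4 -70.8
```

The lever reads about 1.02 rad, so the probe is at first contact with the blank and rebounded elastically from the harder push. The blank hasn't moved. I'll press once more and release slowly so the lever stays seated.

Emit:
drive_tool([
  {"dx":-0.07,"dy":-0.3,"dz":0,"yaw":0,"fingers":1},
  {"dx":-0.07,"dy":-0.3,"dz":0,"yaw":0,"fingers":1},
  {"dx":-0.06,"dy":-0.3,"dz":0,"yaw":0,"fingers":1},
  {"dx":0,"dy":-0.1,"dz":0.1,"yaw":0,"fingers":1},
  {"dx":0,"dy":0,"dz":0.25,"yaw":0,"fingers":1},
  {"dx":0,"dy":0,"dz":0.25,"yaw":0,"fingers":1},
  {"dx":0,"dy":0,"dz":0.25,"yaw":0,"fingers":1},
  {"dx":0,"dy":0,"dz":0.12,"yaw":0,"fingers":1},
  {"dx":0,"dy":0,"dz":0.05,"yaw":0,"fingers":1},
  {"dx":0,"dy":0,"dz":0.04,"yaw":0,"fingers":1},
  {"dx":0,"dy":0,"dz":0.03,"yaw":0,"fingers":1},
  {"dx":0,"dy":0,"dz":0.03,"yaw":0,"fingers":1},
  {"dx":0,"dy":0,"dz":0,"yaw":0,"fingers":1},
])

```text
clock: 8.4
position: [0.5508, 0.0764, 0.1179]
tool_rot: [-3.141, -0.001, -0.215]
force: [-1.9, -0.5, 5.1]
grip_width: 0.0001
finger_force: 2.5
```

Emit:
drive_tool([
  {"dx":0,"dy":0,"dz":0.02,"yaw":0,"fingers":1},
  {"dx":-0.01,"dy":0,"dz":0.02,"yaw":0,"fingers":1},
  {"dx":0,"dy":0,"dz":0.02,"yaw":0,"fingers":1},
  {"dx":-0.01,"dy":0,"dz":0.02,"yaw":0,"fingers":1},
  {"dx":0,"dy":0,"dz":0,"yaw":0,"fingers":1},
  {"dx":0,"dy":0,"dz":0,"yaw":0,"fingers":1},
])

```text
clock: 9.0
position: [0.55, 0.0767, 0.1112]
tool_rot: [-3.14, -0.003, -0.215]
force: [-2.5, -1.3, 20.8]
grip_width: 0.0001
finger_force: 10.4
```

Emit:
drive_tool([
  {"dx":0,"dy":0,"dz":-0.01,"yaw":0,"fingers":1},
  {"dx":0,"dy":0,"dz":-0.01,"yaw":0,"fingers":1},
  {"dx":0,"dy":0,"dz":-0.01,"yaw":0,"fingers":1},
  {"dx":0,"dy":0,"dz":-0.01,"yaw":0,"fingers":1},
  {"dx":0,"dy":0,"dz":-0.01,"yaw":0,"fingers":1},
  {"dx":0,"dy":0,"dz":-0.01,"yaw":0,"fingers":1},
  {"dx":0,"dy":0,"dz":-0.01,"yaw":0,"fingers":1},
])

```text
clock: 9.7
position: [0.5501, 0.0766, 0.1176]
tool_rot: [-3.14, -0.003, -0.215]
force: [3.3, -1.3, 4.3]
grip_width: 0.0003
finger_force: 2.3
```

Emit:
drive_tool([
  {"dx":0,"dy":0,"dz":-0.01,"yaw":0,"fingers":1},
  {"dx":0,"dy":0,"dz":-0.01,"yaw":0,"fingers":1},
  {"dx":0,"dy":0,"dz":-0.01,"yaw":0,"fingers":1},
  {"dx":0,"dy":0,"dz":-0.02,"yaw":0,"fingers":1},
  {"dx":0,"dy":0,"dz":-0.03,"yaw":0,"fingers":1},
  {"dx":0.02,"dy":0,"dz":-0.1,"yaw":0,"fingers":1},
  {"dx":0.05,"dy":0,"dz":-0.25,"yaw":0,"fingers":1},
  {"dx":0.05,"dy":0.1,"dz":-0.25,"yaw":0,"fingers":1},
  {"dx":0,"dy":0.3,"dz":-0.25,"yaw":0,"fingers":1},
  {"dx":0,"dy":0.3,"dz":-0.2,"yaw":0,"fingers":1},
  {"dx":0,"dy":0.3,"dz":0,"yaw":0,"fingers":1},
  {"dx":0,"dy":0,"dz":0,"yaw":0,"fingers":1},
  {"dx":0,"dy":0,"dz":0,"yaw":0,"fingers":1},
])

```text
clock: 11.0
position: [0.539, -0.024, 0.2299]
tool_rot: [-3.141, -0.0, -0.216]
force: [0.1, -0.0, 0.5]
grip_width: 0.0002
finger_force: 0.0
```

```bash
python3 - <<'E'
from h import *
S=grab_frame("side");T=grab_frame("top")
cv2.imwrite("pics/c5.png",np.hstack([cv2.resize(S[160:270,170:280],(400,400),interpolation=2),cv2.resize(T[190:290,190:290],(400,400),interpolation=2)]))
S0=cv2.imread("pics/side0.png");T0=cv2.imread("pics/top0.png");S4=cv2.imread("pics/s4f.png")
print("spare diff",cv2.absdiff(S0,S)[260:400,260:385].mean(),"grip change since last look",cv2.absdiff(S4,S)[190:215,255:280].mean())
def br(im):
    h=cv2.cvtColor(im,cv2.COLOR_BGR2HSV)[205:245,210:250];m=(cv2.inRange(h,(18,110,120),(32,255,255)))>0;return np.argwhere(m).mean(0),m.sum()
print(br(S0),br(S))
E
```

```text
spare diff 10.687619047619048 grip change since last look 0.39093333333333335
(array([16.235, 17.41 ]), np.int64(200)) (array([16.8092, 17.2312]), np.int64(173))
```

View pics/c5.png

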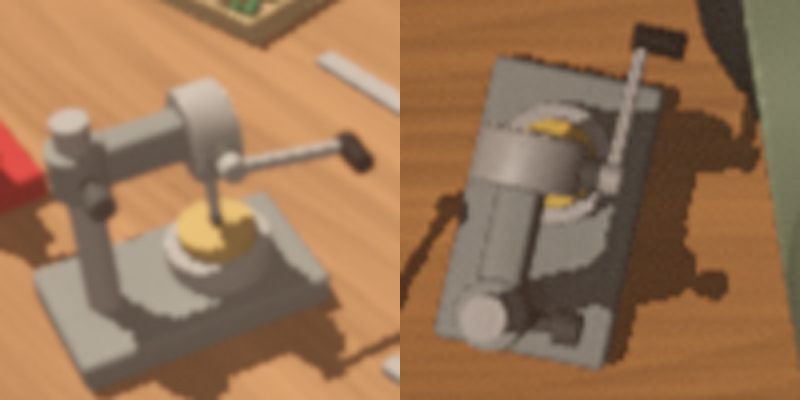

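The lever rests at the same place again, grip at crop (354,151), with the probe tip on the brass at (215,220). The blank hasn't moved and the tool is clear of everything. Handing in.

```bash
python3 -c "
from workcell import workorder
print(workorder.job_done())"
```

```text
the job is handed in; nothing more can be done
None
```

I pushed the lever of the comparator holding the blank to a firm stop and handed the job in at about 11 s; on release it came back up to about 1.02 of 1.2 rad, both times I pressed it, with the probe on the blank. The blank stayed in place, and the arm never touched the spare lever, though I did not confirm that one in a final picture.

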